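# Centre a pump shaft in its end float

## Task

Feel the end float of the little pump's shaft: by its knob, gently draw the shaft straight out until it is firmly up against its outer stop, then push it in until it is firmly up against its inner stop. Then set the shaft halfway between those two stops and let go of it, leaving the small things beside the pump where they are.

Things in the scene. Friction and masses are not known exactly. Their poses are not given: they have to be found in the camera images.
- pump: small suction pump bolted to the worktop: steel base plate 150x120x8 mm; white housing 120 mm long (x), 84 mm wide (y), top ribs 88 mm above the worktop; round dark motor behind. Origin: centre of the underside, on the worktop. x points from the front cover, where the shaft comes out, to the motor; z up. The shaft lies along x, 55 mm above the worktop, in the plane y = 0: out is -x, in is +x.
- nose (a point): front of the fixed steel bearing nose (30 mm diameter), 67 mm before the pump's origin. Two hidden stops inside limit the shaft; their place and spacing (20 to 32 mm) change from run to run and cannot be seen. Knob centre to nose is 50 to 73 mm at the outer stop, 24 to 47 at the inner. Both are faced with the same rubber, giving about 0.2 mm per N. 3 to 15 N is right, over 20 N harms.
- knob (a point): centre of the black knob on the front end of the pump's shaft: a smooth cylinder 32 mm in diameter, 22 mm long, axis along the shaft, 55 mm above the worktop; axes as the pump's. It moves with the shaft, only along the pump's x (it does not turn), and starts about 115 mm before the pump's origin, inside the float. A seal drag of 1.5 N keeps the shaft where it is left.
- dropper: white dropper bottle with a white tip, 25 mm in diameter and 88 mm high, standing at the pump's left side; origin at the centre of its base
- loupe: small black loupe, 32 mm in diameter and 20 mm high, standing at the pump's right side; origin at the centre of its base
- lens_case: flat contact-lens case with two round screw caps, 36 x 72 x 18 mm, lying at the pump's right side behind the loupe; origin at the centre of its underside
There are look-alikes about, which are no part of the job. Leave any blue, green or turquoise look-alike of the dropper alone.

How it is judged:
By the outcome, as a careful person would: the job done as asked, in the order asked, and still so for the second after the job is handed in, with the robot touching nothing.
It also fails if it takes over 72 s, if anything falls off the work surface, if the arm or the gripper's body presses on something with over 40 N, if the wrist force passes 120 N, or if a joint passes its speed limit or range.

## Robot

A 6-joint arm with a two-finger parallel gripper is mounted at the origin on a cart in front of the work surface, level with it; the furniture and walls round the work are solid. World frame = base frame: x ahead of the robot, y to its left, z up, the work surface at z = 0. Lengths are in m, angles in rad, forces in N, time in s.
With the tool pointing down it reaches from about 0.275 to 0.75 m from the base axis. Payload 10.2 kg.
Tool frame: the origin (TCP) lies between the finger pads; the fingertips stand 11 mm ahead of it and the grasp point (between the pads) lies 8 mm behind it (ctrl.tcp_to_tips is the distance from the TCP to the fingertips, in m); z points along the fingers, y is the line along which they close (so a half turn about z gives the same grasp; the last joint's range is limited). The gripper opens to 88 mm and grips with 3 to 60 N. Pads are 18 mm wide; open, the fingers measure 123 mm over their backs; the gripper's body (75 mm by 187 mm) begins 45 mm behind the grasp point.
Start: joints at [1.119, 0.313, 1.498, -0, 1.331, -0.223], TCP at [0.119, 0.511, 0.217] pointing down, gripper open.
Joint ranges: [-2.94, 2.94], [-0.97, 2.17], [0.19, 2.56], [-1.23, 4.37], [0.02, 3.11], [-2.88, 2.88]. Speed limits (rad/s): [2.39, 2.39, 3.01, 3.14, 3.14, 3.14].

## Interface

Orientations are given as a unit quaternion [x, y, z, w].
In Python, from plant import ctrl, snapshot gives the robot as it stands.
- The arm moves only by the tool move_arm, never from a script. Its argument "targets" is a list of rows, each a list of 3 entries, a list of its own where there are three numbers: the shift along the tool's x, y, z in mm, then the turn, a rotation vector about the tool's x, y, z in rad, then the finger opening in mm, from 0 to 88.1. A call has 1 to 20 rows; each row is the pose to reach, as a shift and turn from the pose commanded when the call began, along the tool's axes at that moment; what a row does not reach only later rows make up. A row lasts 1/8 s, in which the tool goes at most 62.5 mm and 10.7 degrees, less where a joint would pass 70% of its speed; a pose out of reach is approached as far as the arm can. A call with a gripper value outside its range is refused whole. The fingers move at their own pace and stop on an object; "force" is the grip in N (left out, the last holds). Time passes only in rows, so rows that repeat a pose let the fingers close. It gives the time, the measured TCP pose, the force, the opening and the grip force at its end, in the units of the state.
- ctrl.get_state(): the state, without advancing time (a new reading comes with each control period).
- snapshot(name): name is "scene" or "top" or "wrist"; returns a dict with "img" (400x640x3 uint8, red, green, blue), "camera_matrix" (3x3 intrinsics, pixels), "eye" and "orientation" of the camera in the world. Camera axes: x right, y down, z forward; pixel columns grow to the right and rows downward; lengths in m; the calibration is good to about 2 mm. A picture is of the moment at which its call begins. There is no depth.
- ctrl.hand_in(): hands the job in; it is judged then, once.
The state is a dict: "clock": time; "q": joint angles; "dq": joint speeds; "joint_torque": joint torques, N m; "ee_pos": TCP position; "tool_rot": TCP orientation; "ft_force": force on the tool from outside, world axes, zero at the start; "ft_torque": the same for the moment, N m; "opening": finger opening in m; "grip_force": force on a finger pad.
Only numpy, scipy, OpenCV 4.12 (cv2) and the standard library are available. Lean on these libraries where they do the work, as an engineer would, in place of code of your own. Each camera call takes 0.05 s, during which the arm holds its last target. There are 200 camera calls.

## Working session

There is one attempt and no reset: what is moved stays moved. The work goes in short steps, Python scripts to look and compute and a tool call to move; the robot and the scene stay as the last step left them, time stands still between calls to the robot, and variables do not carry over. Pictures are saved under pics/ and viewed, at most 10 in all, crops included, and the job is handed in when it is done.

Besides the shell and the picture viewer there is one more tool, called by a JSON object that holds its "fn" and its "kwargs". move_arm: Moves the arm, as the interface text tells. Its arguments: {"type":"object","properties":{"targets":{"type":"array"},"force":{"type":"number"}},"required":["targets"]}

```bash
mkdir -p pics; cat > h.py <<'E'
from plant import ctrl, snapshot
import cv2, numpy as np, json
from scipy.spatial.transform import Rotation as R
def shot(n,f):
    s=snapshot(n); cv2.imwrite(f'pics/{f}.png',s['img'][:,:,::-1])
    d={k:np.array(s[k]).tolist() for k in('camera_matrix','eye','orientation')}
    json.dump(d,open(f'pics/{f}.json','w')); return s
def cam(f):
    d=json.load(open(f'pics/{f}.json')); o=np.array(d['orientation'])
    M=o if o.shape==(3,3) else R.from_quat(o).as_matrix()
    return np.array(d['camera_matrix']),np.array(d['eye']),M
def ray(f,u,v,z):
    K,e,M=cam(f); d=M@np.linalg.solve(K,[u,v,1]); return e+d*(z-e[2])/d[2]
def proj(f,p):
    K,e,M=cam(f); c=K@(M.T@(np.array(p)-e)); return c[:2]/c[2]
E
python3 - <<'E'
from h import *
a=shot('scene','s1');b=shot('top','t1')
print(cam('s1'),cam('t1'));print(ctrl.get_state())
E
```

```text
(array([[476.99546893,   0.        , 316.83177131],
       [  0.        , 476.99546893, 195.99737824],
       [  0.        ,   0.        ,   1.        ]]), array([0.26384388, 0.60137894, 0.65178708]), array([[-0.85121029, -0.34085732,  0.39907059],
       [-0.5248218 ,  0.55539209, -0.64505946],
       [-0.00176741, -0.75852219, -0.65164481]])) (array([[491.61136583,   0.        , 315.55663144],
       [  0.        , 491.61136583, 203.6193679 ],
       [  0.        ,   0.        ,   1.        ]]), array([0.43750529, 0.03063658, 0.94814795]), array([[ 0.00145228, -0.98480818,  0.1736397 ],
       [-0.99999553, -0.00188392, -0.00232103],
       [ 0.00261289, -0.17363555, -0.98480651]]))
{'clock': 0.1, 'q': array([ 1.11858884e+00,  3.13388825e-01,  1.49832850e+00, -5.47784604e-07,
        1.33101989e+00, -2.23413295e-01]), 'dq': array([ 0.00076466, -0.00195822, -0.00292256,  0.0010526 , -0.00044157,
       -0.00196295]), 'joint_torque': array([ 3.34900120e-03, -4.02817154e+01, -2.52646190e+01,  6.95879152e-02,
        3.42048076e-02, -4.21655534e-05]), 'ee_pos': array([0.11898363, 0.51109438, 0.21653327]), 'tool_rot': array([ 1.14147663e-01,  9.93463630e-01, -5.40024928e-04, -1.89415403e-04]), 'ft_force': array([-0.20407387,  0.09375468,  0.73773879]), 'ft_torque': array([ 0.01688327, -0.00471716,  0.07015924]), 'grip_force': 0.0, 'opening': 0.0881308113406634}
```

View pics/s1.png

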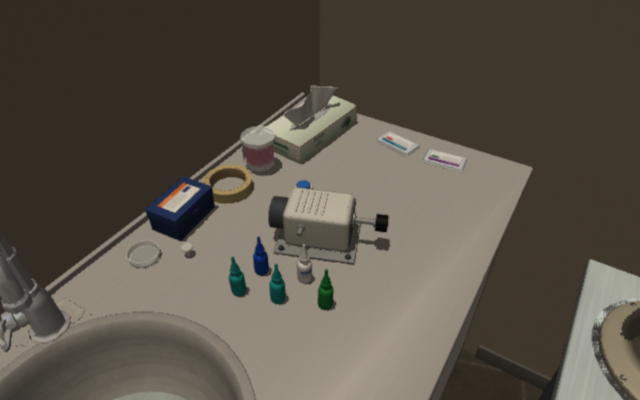

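View pics/t1.png

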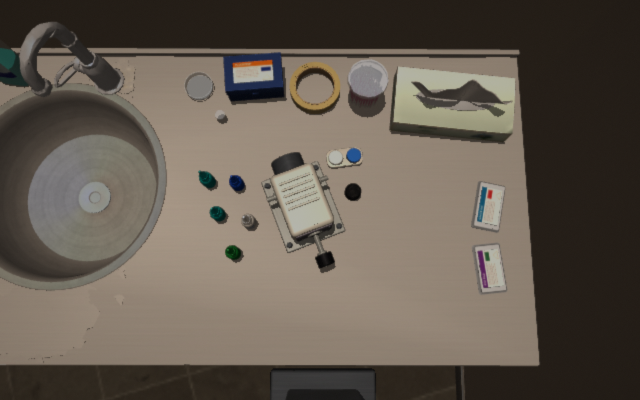

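The pump is in the middle of both pictures. Its knob is at top (324,260) and scene (382,223). Black or round things that could be mistaken for it are the loupe at top (353,191) and the motor at (288,163). The white dropper is at (248,221), with look-alikes at (206,179), (218,213), (237,183) and (233,252). The knob is the black cylinder on the shaft at the front; I'll check that in a close crop.

```bash
python3 - <<'E'
from h import *
a=cv2.imread('pics/t1.png')[140:280,240:370]; b=cv2.imread('pics/s1.png')[175:275,265:400]
a=cv2.resize(a,(400,431),interpolation=2); b=cv2.resize(b,(400,296),interpolation=2)
c=np.zeros((431,800,3),np.uint8);c[:,:400]=a;c[:296,400:]=b
cv2.imwrite('pics/c1.png',c)
for u,v in[(324,260)]:print(ray('t1',u,v,.055))
print(ray('s1',382,223,.055))
E
```

```text
[0.49148625 0.01311287 0.055     ]
[0.49014756 0.01275562 0.055     ]
```

View pics/c1.png

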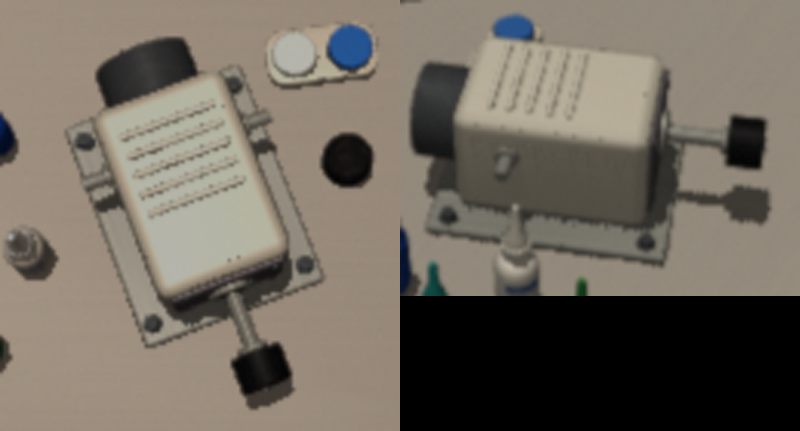

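The crop confirms it: a black cylinder on the thin shaft, at crop (262,369), i.e. top (325,260). The plate corners are crop (66,130), (238,66), (323,278) and (147,346).

```bash
python3 - <<'E'
from h import *
s=130/400
f=lambda l,z:np.array([ray('t1',240+u*s-.5+s/2,140+v*s-.5+s/2,z) for u,v in l])
c=f([(66,130),(238,66),(323,278),(147,346)],.008)
b=f([(85,142),(234,85),(305,264),(152,323)],.01)
print(c.round(4),c.mean(0),b.mean(0))
print([np.linalg.norm(c[i]-c[(i+1)%4]).round(4) for i in range(4)])
for q in(c,b):
  d=(q[0]+q[1]-q[2]-q[3]);print('xaxis yaw',np.arctan2(d[1],d[0]))
  d=(q[0]+q[3]-q[1]-q[2]);print('from y',np.arctan2(d[1],d[0])-np.pi/2)
k=f([(262,369)],.055)[0];k2=ray('s1',381.8,223,.055)
d=c.mean(0)-(k+k2)/2;print(k,k2,np.linalg.norm(d[:2]),np.arctan2(d[1],d[0]))
st=ctrl.get_state();print(R.from_quat(st['tool_rot']).as_matrix().round(3))
E
```

```text
[[ 0.6462  0.135   0.008 ]
 [ 0.6884  0.0257  0.008 ]
 [ 0.5518 -0.0276  0.008 ]
 [ 0.5092  0.0819  0.008 ]] [0.59889873 0.05375534 0.008     ] [0.5992473  0.05335042 0.01      ]
[np.float64(0.1172), np.float64(0.1466), np.float64(0.1176), np.float64(0.1469)]
xaxis yaw 0.370726248643767
from y 0.36968234231593633
xaxis yaw 0.36670871693915114
from y 0.3740828233349991
[0.49223116 0.01164218 0.055     ] [0.49045435 0.01294399 0.055     ] 0.11527101834622293 0.3679395650030198
[[-0.974  0.227 -0.   ]
 [ 0.227  0.974 -0.001]
 [ 0.    -0.001 -1.   ]]
```

{"fn": "move_arm", "kwargs": {"targets": [[[-60,-50,0],[0,0,-0.1],60],[[-119,-100,0],[0,0,-0.2],60],[[-178,-150,0],[0,0,-0.3],60],[[-238,-200,0],[0,0,-0.4],60],[[-297,-250,10],[0,0,-0.5],60],[[-357,-301,20],[0,0,-0.6],60],[[-416,-351,40],[0,0,-0.6],60],[[-475,-401,60],[0,0,-0.6],60],[[-475,-401,70],[0,0,-0.6],60],[[-475,-401,70],[0,0,-0.6],60],[[-475,-401,70],[0,0,-0.6],60],[[-475,-401,70],[0,0,-0.6],60],[[-475,-401,70],[0,0,-0.6],60],[[-475,-401,70],[0,0,-0.6],60],[[-475,-401,70],[0,0,-0.6],60],[[-475,-401,70],[0,0,-0.6],60]]}}

```text
clock: 2.1
ee_pos: [0.4907, 0.0133, 0.1472]
tool_rot: [-0.185, 0.983, -0.0, 0.0]
ft_force: [-0.6, 0.1, -0.1]
opening: 0.0599
grip_force: 0.0
```

```bash
python3 - <<'E'
from h import *
shot('wrist','w1');s=ctrl.get_state()
M=R.from_quat(s['tool_rot']).as_matrix();print(s['ee_pos'],M.round(3),s['q'].round(2),s['ft_force'],np.arctan2(M[1,1],M[0,1])-np.pi/2)
print(cam('w1'),proj('w1',[.4913,.0123,.055]))
E
```

```text
[0.49070644 0.01319831 0.14710098] [[-0.932 -0.363  0.   ]
 [-0.363  0.932 -0.   ]
 [-0.    -0.    -1.   ]] [-0.21  0.31  1.7   0.    1.14 -2.15] [ 1.00616453  0.58131091 -0.23391224] 0.37144965147416653
(array([[325.72641543,   0.        , 316.98336837],
       [  0.        , 325.72641543, 197.15418752],
       [  0.        ,   0.        ,   1.        ]]), array([ 0.42449311, -0.01287801,  0.31458645]), array([[-3.61206790e-01,  8.97324502e-01,  2.53650137e-01],
       [ 9.32485673e-01,  3.47483737e-01,  9.86180657e-02],
       [ 3.53109205e-04,  2.72146634e-01, -9.62255727e-01]])) [316.08243446 194.79587749]
```

View pics/w1.png

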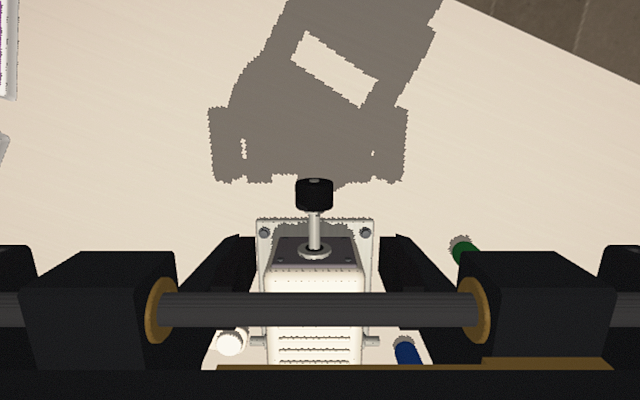

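The knob is at (314.5,194), about 1.5 mm to the pump's right of the tool's centre plane. The shaft runs straight down the picture to the nose at (314,250), so the heading is right. I'll shift 1.5 mm, go down and close gently.

{"fn": "move_arm", "kwargs": {"targets": [[[0,-1.5,30],[0,0,0],60],[[0,-1.5,60],[0,0,0],60],[[0,-1.5,80],[0,0,0],60],[[0,-1.5,92],[0,0,0],60],[[0,-1.5,98],[0,0,0],60],[[0,-1.5,98],[0,0,0],60],[[0,-1.5,98],[0,0,0],60],[[0,-1.5,98],[0,0,0],40],[[0,-1.5,98],[0,0,0],40],[[0,-1.5,98],[0,0,0],30],[[0,-1.5,98],[0,0,0],28],[[0,-1.5,98],[0,0,0],25],[[0,-1.5,98],[0,0,0],25],[[0,-1.5,98],[0,0,0],25],[[0,-1.5,98],[0,0,0],25],[[0,-1.5,98],[0,0,0],25]], "force": 10}}

```text
clock: 4.15
ee_pos: [0.4913, 0.0116, 0.049]
tool_rot: [-0.185, 0.983, -0.0, -0.0]
ft_force: [0.4, -0.1, -0.3]
opening: 0.0253
grip_force: 0.0
```

```bash
cat >> h.py <<'E'
a=np.array([np.cos(.370),np.sin(.370),0]);b=np.array([-a[1],a[0],0])
O=np.array([.599,.0535,0])
def st():
    s=ctrl.get_state();p=s['ee_pos'];F=s['ft_force']
    print('t',round(s['clock'],2),'x %.2f y %.2f z %.2f mm'%tuple(1e3*np.array([(p-O)@a,(p-O)@b,p[2]])),'F out/in x %.2f y %.2f z %.2f'%(F@a,F@b,F[2]),'open %.2f grip %.1f'%(s['opening']*1e3,s['grip_force']),s['ft_torque'].round(2))
E
python3 -c "from h import *;st()"
```

```text
t 4.15 x -115.55 y -0.08 z 49.03 mm F out/in x 0.36 y -0.29 z -0.33 open 25.29 grip 0.0 [ 0.06  0.07 -0.06]
```

```bash
python3 - <<'E'
from h import *
s=shot('wrist','w2');t=shot('scene','s2')
c=np.zeros((400,800,3),np.uint8)
c[:]=cv2.resize(cv2.imread('pics/w2.png')[100:300,180:460],(800,400))[:,:] if 0 else 0
c[:,:440]=cv2.resize(cv2.imread('pics/w2.png')[140:300,230:406],(440,400),interpolation=2)
c[:,440:]=cv2.resize(cv2.imread('pics/s2.png')[170:270,330:420],(360,400),interpolation=2)
cv2.imwrite('pics/c2.png',c)
E
```

```text
(no output)
```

View pics/c2.png

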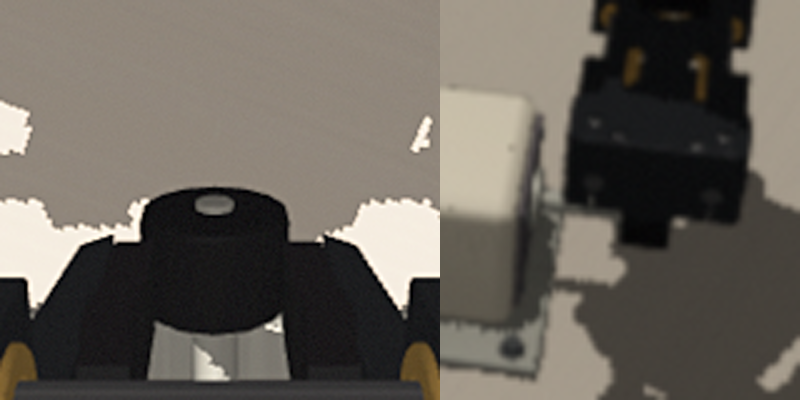

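The knob sits between the fingers in front of the pads, from crop (215,190) to (215,330), and the grip is empty. I'll project the model to see how far off it is along the shaft.

```bash
python3 - <<'E'
from h import *
for x in(-.140,-.135,-.13,-.126,-.12,-.115,-.11,-.104,-.1,-.095):
  r=[]
  for y,z in((0,.071),(0,.055),(.016,.055),(-.016,.055)):
    q=proj('w2',O+a*x+b*y+np.array([0,0,z])); r.append(((q-[230,140])*2.5).round(0).tolist())
  print(x,*r)
s=ctrl.get_state();M=R.from_quat(s['tool_rot']).as_matrix()
for zz in(-.008,.011):
 for y in(.0126,-.0126):
  for x in(-.009,.009):
   print(x,y,zz,((proj('w2',s['ee_pos']+M@[x,y,zz])-[230,140])*2.5).round(0))
E
```

```text
-0.14 [220.0, 172.0] [220.0, 148.0] [297.0, 148.0] [142.0, 148.0]
-0.135 [220.0, 197.0] [220.0, 171.0] [297.0, 171.0] [143.0, 171.0]
-0.13 [220.0, 222.0] [220.0, 194.0] [296.0, 194.0] [143.0, 194.0]
-0.126 [220.0, 241.0] [220.0, 212.0] [296.0, 212.0] [144.0, 212.0]
-0.12 [220.0, 270.0] [220.0, 238.0] [295.0, 238.0] [145.0, 238.0]
-0.115 [220.0, 293.0] [220.0, 260.0] [294.0, 260.0] [145.0, 260.0]
-0.11 [220.0, 316.0] [220.0, 281.0] [294.0, 281.0] [146.0, 281.0]
-0.104 [220.0, 344.0] [220.0, 306.0] [293.0, 306.0] [147.0, 306.0]
-0.1 [220.0, 361.0] [220.0, 323.0] [293.0, 323.0] [147.0, 323.0]
-0.095 [220.0, 383.0] [220.0, 343.0] [292.0, 343.0] [148.0, 343.0]
-0.009 0.0126 -0.008 [278. 300.]
0.009 0.0126 -0.008 [280. 221.]
-0.009 -0.0126 -0.008 [161. 300.]
0.009 -0.0126 -0.008 [159. 222.]
-0.009 0.0126 0.011 [272. 263.]
0.009 0.0126 0.011 [274. 191.]
-0.009 -0.0126 0.011 [166. 263.]
0.009 -0.0126 0.011 [165. 192.]
```

{"fn": "move_arm", "kwargs": {"targets": [[[0,0,0],[0,0,0],22],[[0,0,0],[0,0,0],22],[[0,0,0],[0,0,0],22]], "force": 5}}

```text
clock: 4.62
ee_pos: [0.4913, 0.0117, 0.049]
tool_rot: [-0.185, 0.983, 0.0, 0.0]
ft_force: [0.1, -0.3, 0.1]
opening: 0.0221
grip_force: 0.0
```

```bash
python3 - <<'E'
from h import *
st()
s=shot('wrist','w3');t=shot('top','t3')
c=np.zeros((520,800,3),np.uint8)
c[:,:440]=cv2.resize(cv2.imread('pics/w3.png')[180:284,274:362],(440,520),interpolation=2)
c[:,440:]=cv2.resize(cv2.imread('pics/t3.png')[200:304,288:360],(360,520),interpolation=2)
c=np.clip(c.astype(float)*1.8,0,255).astype(np.uint8)
cv2.imwrite('pics/c3.png',c)
E
```

```text
t 4.62 x -115.54 y -0.07 z 49.04 mm F out/in x -0.02 y -0.32 z 0.06 open 22.13 grip 0.0 [ 0.03 -0.01  0.08]
```

View pics/c3.png

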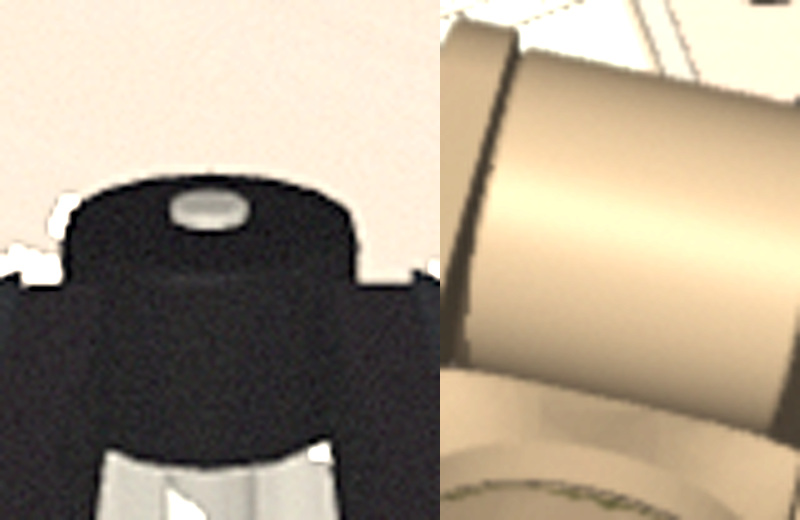

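The left half shows the knob with its front face at about (210,210); the finger fronts beside it only begin at y≈285. The right half (top view) shows only the arm. The gap is 22 mm with no contact, so the fingers are not where I assumed. I'll check the projection in both views.

```bash
python3 - <<'E'
from h import *
s=ctrl.get_state();M=R.from_quat(s['tool_rot']).as_matrix()
print('tips',ctrl.tcp_to_tips)
P=lambda f,x,y,z:proj(f,s['ee_pos']+M@[x,y,z]).round(0)
for n,y,z in(('tip',.0128,.011),('tipback',.0305,.011),('grasp',.0128,-.008),('body',.0935,-.053),('body0',0.03,-.053)):
  print(n,[P('s2',x*(4 if 'bo' in n else 1),y,z) for x in(-.009,.009)],[P('w2',x,y,z) for x in(-.009,.009)])
for n in('s2','w2'):
  i=cv2.imread(f'pics/{n}.png').max(2)
  np.set_printoptions(linewidth=250)
  print(i[200:250:2,362:420:2] if n=='s2' else i[200:300:4,340:400:3])
E
```

```text
tips 0.011
tip [array([375., 233.]), array([385., 235.])] [array([339., 245.]), array([340., 217.])]
tipback [array([374., 240.]), array([385., 242.])] [array([369., 245.]), array([370., 217.])]
grasp [array([376., 226.]), array([386., 227.])] [array([342., 260.]), array([342., 229.])]
body [array([357., 238.]), array([402., 244.])] [array([549., 310.]), array([558., 270.])]
body0 [array([362., 212.]), array([404., 217.])] [array([392., 311.]), array([395., 271.])]
[[ 90  28  30  58  33  28  29  28  28  28  29  28  28  28  28  28  29  28  28  27  21  17  19 136 164 164 163 163 164]
 [ 70  28  29  33  28  27  27  26  28  27  29  28  29  29  28  29  29  28  29  27  24  23  22 133 164 164 164 164 163]
 [ 39  24  31  31  30  28  46  32  28  28  28  28  30  29  28  27  27  28  29  57  37  28  30 135 162 162 163 164 164]
 [ 36  15  14  16  18  19  22  26  25  29  28  31  31  30  29  36  58  32  29  34  33  28  32 139 162 164 163 163 163]
 [ 26  14  13  13  14  12  14  16  14  14  15  15  16  20  22  27  31  27  28  30  34  29  36 147 163 162 164 163 162]
 [ 22  13  13  14  14  13  14  15  
[... 3721 characters left out ...]
32  30  30  31  31  21 101  22  27]
 [198  36  23  26  21  24  27  24  25  26  26  31  33  28  30  30  33  24  24  28]
 [228  98  20  26  25  24  25  25  21  28  27  30  28  29  28  30  30  30  24  25]
 [123  97  22  24  24  25  24  27  26  24  25  32  29  28  33  27  26  29  28  38]
 [123 110  22  24  28  25  27  26  23  24  25  27  28  30  33  32  28  28 100  95]
 [120 132  17  22  22  25  25  23  21  24  24  23  32  28  30  29  31  78  98  92]
 [122 128   7  25  22  37  38  36  35  32  34  34  28  32  28  30  31  96  94  93]
 [ 59  58  41  43  45  46  47  45  43  45  47  44  43  42  42  43  44  66  72  80]
 [ 59  63  64  62  61  63  64  63  63  63  63  64  63  64  61  62  62  65  64  62]]
```

The fingers reach about 30 mm less far down than the stated TCP suggests: both views put the tips near z≈0.07, and the pads passed above the knob. I'll open, go down 22 mm with care and look again.

{"fn": "move_arm", "kwargs": {"targets": [[[0,0,-5],[0,0,0],40],[[0,0,-5],[0,0,0],60],[[0,0,-5],[0,0,0],60],[[0,0,-5],[0,0,0],60],[[0,0,5],[0,0,0],60],[[0,0,15],[0,0,0],60],[[0,0,22],[0,0,0],60],[[0,0,22],[0,0,0],60],[[0,0,22],[0,0,0],60]]}}

```text
clock: 5.85
ee_pos: [0.4914, 0.0116, 0.0271]
tool_rot: [-0.185, 0.983, -0.0, 0.0]
ft_force: [0.3, 0.4, -0.1]
opening: 0.0602
grip_force: 0.0
```

```bash
python3 - <<'E'
from h import *
st()
shot('wrist','w4');shot('scene','s4')
c=np.zeros((520,800,3),np.uint8)
c[:,:440]=cv2.resize(cv2.imread('pics/w4.png')[140:348,228:404],(440,520),interpolation=2)
c[:,440:]=cv2.resize(cv2.imread('pics/s4.png')[150:280,330:420],(360,520),interpolation=2)
c=np.clip(c.astype(float)*1.8,0,255).astype(np.uint8)
cv2.imwrite('pics/c4.png',c)
E
```

```text
t 5.85 x -115.44 y -0.14 z 27.12 mm F out/in x 0.43 y 0.27 z -0.10 open 60.24 grip 0.0 [ 0.05  0.06 -0.03]
```

View pics/c4.png

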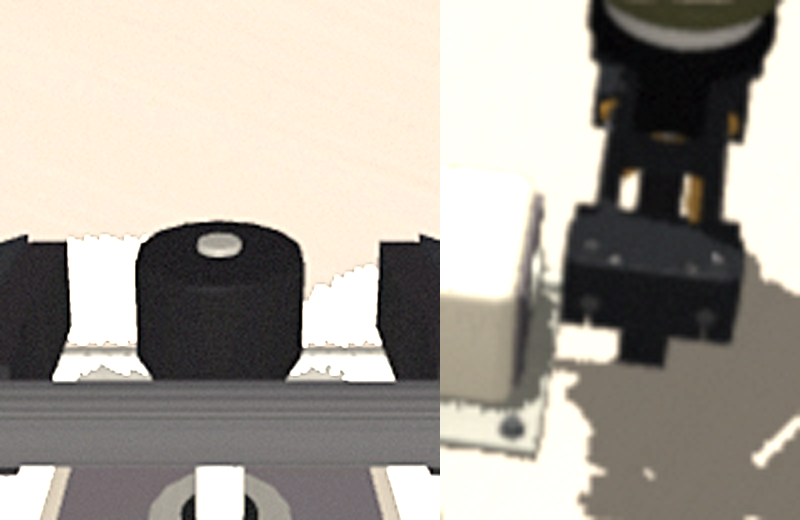

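Both views now put the fingertips at about the knob's axis height: left crop, tip fronts at (70,240) and (380,240), gap and knob at the same scale; right crop, fingertip at (640,365). I'll go down another 14 mm so the pads span the axis, and close gently.

{"fn": "move_arm", "kwargs": {"targets": [[[0,0,5],[0,0,0],60],[[0,0,10],[0,0,0],60],[[0,0,14],[0,0,0],60],[[0,0,14],[0,0,0],60],[[0,0,14],[0,0,0],45],[[0,0,14],[0,0,0],40],[[0,0,14],[0,0,0],36],[[0,0,14],[0,0,0],34],[[0,0,14],[0,0,0],33],[[0,0,14],[0,0,0],31],[[0,0,14],[0,0,0],30],[[0,0,14],[0,0,0],30],[[0,0,14],[0,0,0],30]], "force": 5}}

```text
clock: 7.58
ee_pos: [0.4918, 0.0109, 0.0131]
tool_rot: [-0.185, 0.983, -0.001, 0.0]
ft_force: [1.5, -5.4, -2.1]
opening: 0.0313
grip_force: 5.0
```

```bash
python3 - <<'E'
from h import *
st()
print(proj('s4',O+a*-.1155+b*.04+[0,0,.055]),proj('s4',O+a*-.1155+b*.04+[0,0,.027-.011]))
E
```

```text
t 7.58 x -115.39 y -0.91 z 13.09 mm F out/in x -0.56 y -5.54 z -2.07 open 31.35 grip 5.0 [-0.61 -0.13 -0.03]
[379.81863105 238.11166613] [377.986168   253.35262382]
```

{"fn": "move_arm", "kwargs": {"targets": [[[0,-0.5,0],[0,0,0],30],[[0,-1,0],[0,0,0],30],[[0,-1,0],[0,0,0],30],[[0,-1,0],[0,0,0],30]]}}

```text
clock: 8.07
ee_pos: [0.4917, 0.0109, 0.0131]
tool_rot: [-0.185, 0.983, 0.0, 0.0]
ft_force: [1.5, 1.6, 0.3]
opening: 0.0313
grip_force: 4.9
```

```bash
python3 - <<'E'
from h import *
st()
shot('wrist','w5');shot('scene','s5')
c=np.zeros((520,800,3),np.uint8)
c[:,:440]=cv2.resize(cv2.imread('pics/w5.png')[140:348,228:404],(440,520),interpolation=2)
c[:,440:]=cv2.resize(cv2.imread('pics/s5.png')[170:270,340:409],(360,520),interpolation=2)
c=np.clip(c.astype(float)*1.8,0,255).astype(np.uint8)
cv2.imwrite('pics/c5.png',c)
E
```

```text
t 8.07 x -115.43 y -0.97 z 13.08 mm F out/in x 2.00 y 0.95 z 0.33 open 31.35 grip 4.9 [ 0.25 -0.18 -0.06]
```

View pics/c5.png

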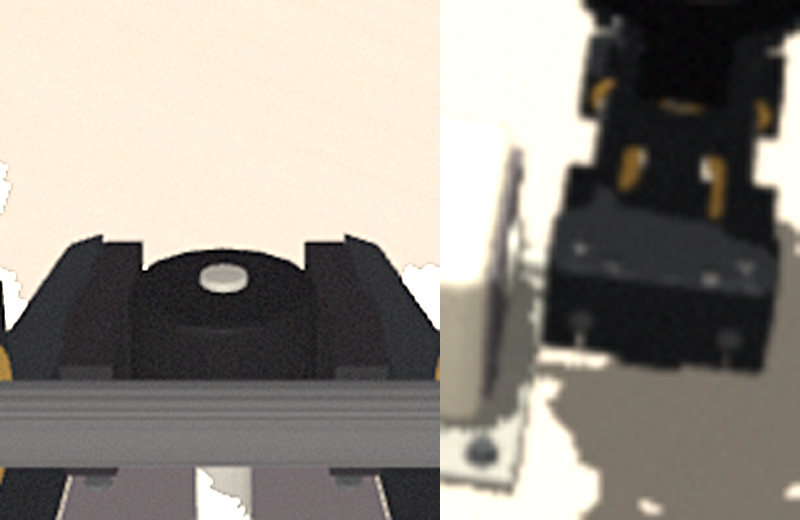

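The pads now straddle the knob, with the tips about 15 mm below its axis, and the lateral force is small. I'll raise 5 mm for more body clearance over the housing, then grip firmly.

{"fn": "move_arm", "kwargs": {"targets": [[[0,0,0],[0,0,0],38],[[0,0,0],[0,0,0],40],[[0,0.1,-5],[0,0,0],40],[[0,0.1,-5],[0,0,0],40],[[0,0.1,-5],[0,0,0],34],[[0,0.1,-5],[0,0,0],33],[[0,0.1,-5],[0,0,0],31],[[0,0.1,-5],[0,0,0],28],[[0,0.1,-5],[0,0,0],25],[[0,0.1,-5],[0,0,0],25],[[0,0.1,-5],[0,0,0],25]], "force": 40}}

```text
clock: 9.55
ee_pos: [0.4916, 0.0108, 0.018]
tool_rot: [-0.185, 0.983, 0.0, -0.0]
ft_force: [0.2, 1.0, 0.0]
opening: 0.0313
grip_force: 40.0
```

```bash
python3 -c "from h import *;st()"
```

```text
t 9.55 x -115.60 y -0.92 z 17.96 mm F out/in x 0.58 y 0.86 z 0.02 open 31.34 grip 40.0 [0.16 0.05 0.04]
```

{"fn": "move_arm", "kwargs": {"targets": [[[0.7,0,0],[0,0,0],25],[[1.4,0,0],[0,0,0],25],[[2.1,0,0],[0,0,0],25],[[2.8,0,0],[0,0,0],25],[[3,0,0],[0,0,0],25],[[3,0,0],[0,0,0],25]]}}

```text
clock: 10.3
ee_pos: [0.4887, 0.0097, 0.018]
tool_rot: [-0.185, 0.983, 0.0, -0.0]
ft_force: [0.9, 1.1, -2.5]
opening: 0.0311
grip_force: 40.0
```

```bash
python3 -c "from h import *;st()"
```

```text
t 10.3 x -118.63 y -0.92 z 17.98 mm F out/in x 1.24 y 0.70 z -2.48 open 31.12 grip 40.0 [ 0.18 -0.11 -0.04]
```

{"fn": "move_arm", "kwargs": {"targets": [[[0.8,0,0],[0,0,0],25],[[1.6,0,0],[0,0,0],25],[[2.4,0,0],[0,0,0],25],[[3,0,0],[0,0,0],25],[[3,0,0],[0,0,0],25]]}}

```text
clock: 10.92
ee_pos: [0.4859, 0.0086, 0.018]
tool_rot: [-0.185, 0.983, 0.0, -0.0]
ft_force: [0.6, 1.6, -3.4]
opening: 0.031
grip_force: 40.0
```

```bash
python3 -c "from h import *;st()"
```

```text
t 10.93 x -121.68 y -0.95 z 17.98 mm F out/in x 1.09 y 1.28 z -3.43 open 31.00 grip 40.0 [ 0.28 -0.08 -0.01]
```

```bash
cat >> h.py <<'E'
def dot(f,new=True):
    if new: shot('wrist',f)
    g=cv2.imread(f'pics/{f}.png').max(2)[235:275,300:334]
    n,l,s,c=cv2.connectedComponentsWithStats((g>60).astype(np.uint8))
    for i in range(1,n):
        if 15<s[i,4]<250 and s[i,0]>1 and s[i,1]>1 and s[i,0]+s[i,2]<33 and s[i,1]+s[i,3]<39:
            u,v=c[i]+[300,235];print('dot',u.round(2),v.round(2),s[i,4],'pump x of dot at z.055: %.2f'%(1e3*(ray(f,u,v,.055)-O)@a), 'rel tcp %.2f'%(1e3*((ray(f,u,v,.055)-ctrl.get_state()['ee_pos'])@a)))
E
python3 -c "
from h import *
dot('w5',False);dot('w6');st()"
```

```text
dot 317.0 251.0 181 pump x of dot at z.055: -127.63 rel tcp -5.95
dot 316.96 246.47 163 pump x of dot at z.055: -133.70 rel tcp -12.01
t 10.97 x -121.69 y -0.95 z 17.98 mm F out/in x 0.34 y 1.95 z -3.68 open 30.91 grip 40.0 [0.24 0.01 0.02]
```

No slip: the knob's face moved with the tool (relative −12.2 → −12.0 mm). Continuing.

{"fn": "move_arm", "kwargs": {"targets": [[[0.8,0,0],[0,0,0],25],[[1.6,0,0],[0,0,0],25],[[2.4,0,0],[0,0,0],25],[[3,0,0],[0,0,0],25],[[3,0,0],[0,0,0],25]], "force": 30}}

```text
clock: 11.6
ee_pos: [0.4831, 0.0075, 0.018]
tool_rot: [-0.185, 0.983, 0.0, -0.0]
ft_force: [0.1, 2.2, -3.7]
opening: 0.031
grip_force: 30.0
```

```bash
python3 -c "from h import *;st();dot('w7')"
```

```text
t 11.6 x -124.66 y -0.96 z 18.01 mm F out/in x 0.87 y 2.06 z -3.71 open 31.04 grip 30.0 [ 0.35 -0.04 -0.05]
dot 316.98 246.44 164 pump x of dot at z.055: -136.70 rel tcp -12.02
```

{"fn": "move_arm", "kwargs": {"targets": [[[0.8,0,0],[0,0,0],25],[[1.6,0,0],[0,0,0],25],[[2.4,0,0],[0,0,0],25],[[3.2,0,0],[0,0,0],25],[[3.2,0,0],[0,0,0],25]]}}

```text
clock: 12.28
ee_pos: [0.4801, 0.0064, 0.018]
tool_rot: [-0.185, 0.983, 0.0, -0.0]
ft_force: [0.4, 2.0, -3.9]
opening: 0.0317
grip_force: 30.0
```

```bash
python3 -c "from h import *;st()"
```

```text
t 12.28 x -127.89 y -0.95 z 17.99 mm F out/in x 1.09 y 1.74 z -3.95 open 31.70 grip 30.0 [ 0.33 -0.   -0.04]
```

{"fn": "move_arm", "kwargs": {"targets": [[[0.8,0,0],[0,0,0],25],[[1.6,0,0],[0,0,0],25],[[2.4,0,0],[0,0,0],25],[[3,0,0],[0,0,0],25],[[3,0,0],[0,0,0],25]]}}

```text
clock: 12.9
ee_pos: [0.4773, 0.0053, 0.018]
tool_rot: [-0.185, 0.983, 0.0, -0.0]
ft_force: [0.1, 2.4, -4.8]
opening: 0.0312
grip_force: 30.0
```

```bash
python3 -c "from h import *;st();dot('w8')"
```

```text
t 12.9 x -130.90 y -0.96 z 17.99 mm F out/in x 0.97 y 2.21 z -4.76 open 31.20 grip 30.0 [0.36 0.   0.  ]
dot 316.96 246.47 163 pump x of dot at z.055: -142.87 rel tcp -12.04
```

{"fn": "move_arm", "kwargs": {"targets": [[[0.8,0,0],[0,0,0],25],[[1.6,0,0],[0,0,0],25],[[2.4,0,0],[0,0,0],25],[[3,0,0],[0,0,0],25],[[3,0,0],[0,0,0],25]]}}

```text
clock: 13.58
ee_pos: [0.4747, 0.0042, 0.018]
tool_rot: [-0.185, 0.983, 0.0, 0.0]
ft_force: [1.2, 3.2, -5.4]
opening: 0.0311
grip_force: 30.0
```

```bash
python3 -c "from h import *;st();dot('w9')"
```

```text
t 13.57 x -133.71 y -0.98 z 18.01 mm F out/in x 2.22 y 2.53 z -5.43 open 31.06 grip 30.0 [ 0.53 -0.17  0.01]
dot 317.0 246.5 162 pump x of dot at z.055: -145.70 rel tcp -12.00
```

{"fn": "move_arm", "kwargs": {"targets": [[[0.5,0,0],[0,0,0],25],[[1,0,0],[0,0,0],25],[[1.2,0,0],[0,0,0],25],[[1.2,0,0],[0,0,0],25]]}}

```text
clock: 14.12
ee_pos: [0.474, 0.0039, 0.018]
tool_rot: [-0.184, 0.983, 0.0, 0.001]
ft_force: [4.3, 5.2, -8.1]
opening: 0.031
grip_force: 30.0
```

```bash
python3 -c "from h import *;st();dot('w10')"
```

```text
t 14.12 x -134.46 y -1.01 z 18.04 mm F out/in x 5.90 y 3.33 z -8.14 open 31.02 grip 30.0 [ 0.85 -0.6   0.  ]
dot 316.97 246.49 164 pump x of dot at z.055: -146.51 rel tcp -12.01
```

{"fn": "move_arm", "kwargs": {"targets": [[[0.4,0,0],[0,0,0],25],[[0.8,0,0],[0,0,0],25],[[0.8,0,0],[0,0,0],25],[[0.8,0,0],[0,0,0],25]]}}

```text
clock: 14.68
ee_pos: [0.4735, 0.0037, 0.018]
tool_rot: [-0.184, 0.983, 0.0, 0.001]
ft_force: [5.6, 6.5, -9.3]
opening: 0.0312
grip_force: 29.9
```

```bash
python3 -c "from h import *;st();dot('w11')"
```

```text
t 14.68 x -135.02 y -1.01 z 18.05 mm F out/in x 7.57 y 4.05 z -9.30 open 31.19 grip 29.9 [ 0.95 -0.8  -0.01]
dot 316.96 246.53 163 pump x of dot at z.055: -147.06 rel tcp -12.04
```

Outer stop found: 7.6 N at x = −135.0, unloaded at about −133.7, no slip. Now pushing in.

{"fn": "move_arm", "kwargs": {"targets": [[[-0.8,0,0],[0,0,0],25],[[-2,0,0],[0,0,0],25],[[-4,0,0],[0,0,0],25],[[-6,0,0],[0,0,0],25],[[-8,0,0],[0,0,0],25],[[-10,0,0],[0,0,0],25],[[-12,0,0],[0,0,0],25],[[-14,0,0],[0,0,0],25],[[-16,0,0],[0,0,0],25],[[-17.5,0,0],[0,0,0],25],[[-18.5,0,0],[0,0,0],25],[[-19,0,0],[0,0,0],25],[[-19,0,0],[0,0,0],25]]}}

```text
clock: 16.35
ee_pos: [0.4906, 0.0104, 0.018]
tool_rot: [-0.185, 0.983, 0.0, 0.0]
ft_force: [-1.8, 1.5, -4.1]
opening: 0.0313
grip_force: 30.0
```

```bash
python3 -c "from h import *;st();dot('w12')"
```

```text
t 16.35 x -116.66 y -0.96 z 18.01 mm F out/in x -1.12 y 2.06 z -4.10 open 31.26 grip 30.0 [0.36 0.23 0.02]
dot 316.99 246.41 163 pump x of dot at z.055: -128.73 rel tcp -12.03
```

{"fn": "move_arm", "kwargs": {"targets": [[[-0.8,0,0],[0,0,0],25],[[-1.6,0,0],[0,0,0],25],[[-2.4,0,0],[0,0,0],25],[[-3,0,0],[0,0,0],25],[[-3,0,0],[0,0,0],25]]}}

```text
clock: 17.02
ee_pos: [0.4934, 0.0115, 0.018]
tool_rot: [-0.185, 0.983, 0.0, 0.0]
ft_force: [-1.1, 1.4, -5.1]
opening: 0.0311
grip_force: 30.0
```

```bash
python3 -c "from h import *;st()"
```

```text
t 17.02 x -113.66 y -0.96 z 18.01 mm F out/in x -0.50 y 1.67 z -5.11 open 31.06 grip 30.0 [0.4  0.23 0.05]
```

{"fn": "move_arm", "kwargs": {"targets": [[[-0.8,0,0],[0,0,0],25],[[-1.6,0,0],[0,0,0],25],[[-2.4,0,0],[0,0,0],25],[[-3,0,0],[0,0,0],25],[[-3,0,0],[0,0,0],25]]}}

```text
clock: 17.65
ee_pos: [0.4962, 0.0126, 0.018]
tool_rot: [-0.185, 0.983, 0.0, 0.0]
ft_force: [-1.2, 2.9, -6.0]
opening: 0.0313
grip_force: 30.0
```

```bash
python3 -c "from h import *;st()"
```

```text
t 17.65 x -110.66 y -0.96 z 18.00 mm F out/in x -0.04 y 3.16 z -5.96 open 31.28 grip 30.0 [0.37 0.22 0.01]
```

{"fn": "move_arm", "kwargs": {"targets": [[[-0.8,0,0],[0,0,0],25],[[-1.6,0,0],[0,0,0],25],[[-2.4,0,0],[0,0,0],25],[[-3,0,0],[0,0,0],25],[[-3,0,0],[0,0,0],25]]}}

```text
clock: 18.27
ee_pos: [0.499, 0.0137, 0.018]
tool_rot: [-0.185, 0.983, 0.0, 0.0]
ft_force: [-1.6, 2.9, -5.4]
opening: 0.031
grip_force: 30.0
```

```bash
python3 -c "from h import *;st();dot('w13')"
```

```text
t 18.27 x -107.67 y -0.95 z 18.01 mm F out/in x -0.49 y 3.27 z -5.44 open 30.96 grip 30.0 [ 0.42  0.26 -0.05]
dot 316.99 246.41 163 pump x of dot at z.055: -119.70 rel tcp -12.05
```

{"fn": "move_arm", "kwargs": {"targets": [[[-0.8,0,0],[0,0,0],25],[[-1.6,0,0],[0,0,0],25],[[-2.4,0,0],[0,0,0],25],[[-3,0,0],[0,0,0],25],[[-3,0,0],[0,0,0],25]]}}

```text
clock: 18.95
ee_pos: [0.5018, 0.0148, 0.018]
tool_rot: [-0.185, 0.983, 0.0, 0.0]
ft_force: [-2.4, 2.4, -5.2]
opening: 0.0312
grip_force: 30.0
```

```bash
python3 -c "from h import *;st();dot('w14')"
```

```text
t 18.95 x -104.65 y -0.95 z 18.01 mm F out/in x -1.40 y 3.13 z -5.25 open 31.19 grip 30.0 [0.48 0.32 0.01]
dot 316.96 246.47 163 pump x of dot at z.055: -116.67 rel tcp -12.02
```

{"fn": "move_arm", "kwargs": {"targets": [[[-0.8,0,0],[0,0,0],25],[[-1.6,0,0],[0,0,0],25],[[-2.4,0,0],[0,0,0],25],[[-2.8,0,0],[0,0,0],25],[[-2.8,0,0],[0,0,0],25]]}}

```text
clock: 19.62
ee_pos: [0.5043, 0.0158, 0.018]
tool_rot: [-0.185, 0.983, 0.0, 0.0]
ft_force: [-2.5, 2.2, -5.0]
opening: 0.0316
grip_force: 30.0
```

```bash
python3 -c "from h import *;st();dot('w15')"
```

```text
t 19.62 x -101.90 y -0.95 z 17.99 mm F out/in x -1.55 y 2.99 z -4.98 open 31.63 grip 30.0 [ 0.51  0.36 -0.02]
dot 316.95 246.41 165 pump x of dot at z.055: -113.93 rel tcp -12.05
```

{"fn": "move_arm", "kwargs": {"targets": [[[-0.5,0,0],[0,0,0],25],[[-1,0,0],[0,0,0],25],[[-1.5,0,0],[0,0,0],25],[[-1.5,0,0],[0,0,0],25]]}}

```text
clock: 20.18
ee_pos: [0.5053, 0.0162, 0.018]
tool_rot: [-0.185, 0.983, 0.0, -0.001]
ft_force: [-4.9, 1.7, -2.6]
opening: 0.0309
grip_force: 30.0
```

```bash
python3 -c "from h import *;st();dot('w16')"
```

```text
t 20.18 x -100.84 y -0.91 z 17.99 mm F out/in x -3.93 y 3.31 z -2.61 open 30.90 grip 30.0 [ 0.24  0.79 -0.02]
dot 317.0 246.41 165 pump x of dot at z.055: -112.82 rel tcp -12.01
```

{"fn": "move_arm", "kwargs": {"targets": [[[-0.5,0,0],[0,0,0],25],[[-1,0,0],[0,0,0],25],[[-1.5,0,0],[0,0,0],25],[[-1.5,0,0],[0,0,0],25],[[-1.5,0,0],[0,0,0],25]]}}

```text
clock: 20.85
ee_pos: [0.5062, 0.0165, 0.018]
tool_rot: [-0.185, 0.983, 0.0, -0.001]
ft_force: [-7.8, -1.4, -0.5]
opening: 0.0313
grip_force: 30.0
```

```bash
python3 -c "from h import *;st();dot('w17')"
```

```text
t 20.85 x -99.92 y -0.90 z 17.98 mm F out/in x -7.82 y 1.54 z -0.52 open 31.29 grip 30.0 [-0.14  1.25 -0.05]
dot 317.01 246.3 165 pump x of dot at z.055: -111.92 rel tcp -11.99
```

Inner stop found: −7.8 N at x = −99.9, no slip. The two loads are nearly equal, so the middle is x = −117.45. Moving there.

{"fn": "move_arm", "kwargs": {"targets": [[[0.8,0,0],[0,0,0],25],[[2,0,0],[0,0,0],25],[[4,0,0],[0,0,0],25],[[6,0,0],[0,0,0],25],[[8,0,0],[0,0,0],25],[[10,0,0],[0,0,0],25],[[12,0,0],[0,0,0],25],[[14,0,0],[0,0,0],25],[[16,0,0],[0,0,0],25],[[17.4,0,0],[0,0,0],25],[[18.2,0,0],[0,0,0],25],[[18.4,0,0],[0,0,0],25],[[18.4,0,0],[0,0,0],25],[[18.4,0,0],[0,0,0],25]]}}

```text
clock: 22.65
ee_pos: [0.4899, 0.0102, 0.018]
tool_rot: [-0.185, 0.983, 0.0, -0.0]
ft_force: [-0.7, 3.6, -6.3]
opening: 0.0313
grip_force: 30.0
```

```bash
python3 -c "from h import *;st();dot('w18')"
```

```text
t 22.65 x -117.38 y -0.96 z 18.03 mm F out/in x 0.63 y 3.65 z -6.31 open 31.28 grip 30.0 [ 0.67  0.16 -0.01]
dot 316.98 246.41 165 pump x of dot at z.055: -129.41 rel tcp -12.02
```

The knob is within 0.1 mm of the middle by both the tool pose and its face. I'll open slowly and lift.

{"fn": "move_arm", "kwargs": {"targets": [[[0,0,0],[0,0,0],32],[[0,0,0],[0,0,0],33],[[0,0,0],[0,0,0],36],[[0,0,0],[0,0,0],45],[[0,0,0],[0,0,0],60],[[0,0,0],[0,0,0],60],[[0,0,0],[0,0,0],60]]}}

```text
clock: 23.58
ee_pos: [0.49, 0.0101, 0.0181]
tool_rot: [-0.185, 0.983, -0.0, 0.0]
ft_force: [-0.0, -0.4, -0.6]
opening: 0.0602
grip_force: 0.0
```

```bash
python3 -c "from h import *;st();dot('w19')"
```

```text
t 23.57 x -117.29 y -1.04 z 18.05 mm F out/in x -0.16 y -0.37 z -0.61 open 60.16 grip 0.0 [ 0.05  0.07 -0.03]
dot 317.1 246.34 166 pump x of dot at z.055: -129.38 rel tcp -12.05
```

Released, and the knob stayed put. Lifting clear.

{"fn": "move_arm", "kwargs": {"targets": [[[0,0,-10],[0,0,0],60],[[0,0,-30],[0,0,0],60],[[0,0,-60],[0,0,0],60],[[0,0,-100],[0,0,0],60],[[0,0,-130],[0,0,0],60],[[0,0,-150],[0,0,0],60],[[0,0,-150],[0,0,0],60],[[0,0,-150],[0,0,0],60],[[0,0,-150],[0,0,0],60]]}}

```text
clock: 24.75
ee_pos: [0.4896, 0.0102, 0.1672]
tool_rot: [-0.185, 0.983, 0.0, -0.001]
ft_force: [-0.4, -0.2, 0.2]
opening: 0.06
grip_force: 0.0
```

```bash
python3 - <<'E'
from h import *
st();shot('wrist','w20');shot('scene','s20')
c=np.zeros((500,800,3),np.uint8)
c[:250,:400]=cv2.resize(cv2.imread('pics/w20.png'),(400,250));c[:250,400:]=cv2.resize(cv2.imread('pics/s20.png'),(400,250))
c[250:,400:]=cv2.resize(cv2.imread('pics/s1.png'),(400,250))
cv2.imwrite('pics/c20.png',c)
E
```

```text
t 24.75 x -117.68 y -0.77 z 167.18 mm F out/in x -0.42 y -0.07 z 0.23 open 60.05 grip 0.0 [0.02 0.04 0.02]
```

View pics/c20.png

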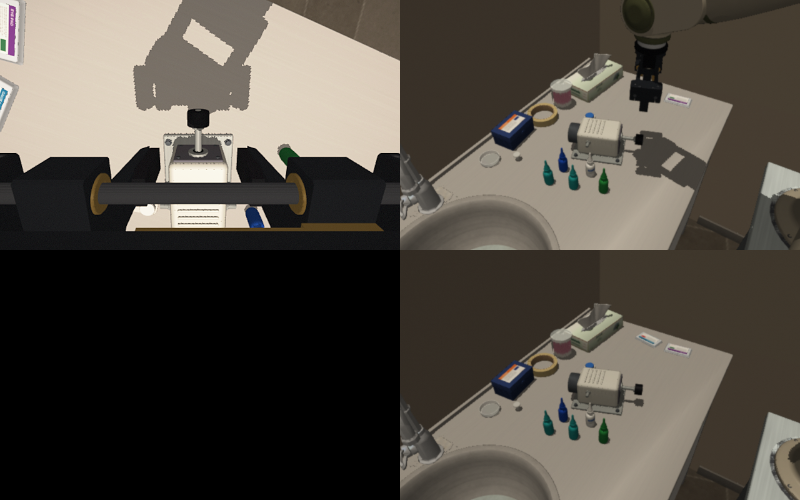

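The arm is clear. The knob is on its shaft at wrist (198,118), and the bottles in the scene view are where they were at the start. Handing in.

```bash
python3 -c "
from plant import ctrl
print(ctrl.hand_in())"
```

```text
the job is handed in; nothing more can be done
None
```

The job is handed in: I felt the outer stop (7.6 N out) and then the inner stop (7.8 N in), about 33 mm apart by my measurement, slightly over the stated 20–32 mm. I then set the shaft within about 0.1 mm of halfway and let go, with nothing beside the pump seen to have moved.

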